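Tip the packed carton into the photo frame

TASK

Lay the tall packed carton down for its webcam photo: push it across the bench to the frame of masking tape and tip it over, away from its labelled side, so that it comes down flat in the frame with the white label facing up (it may lie on the tape but must not stick out past it). Only push it: do not grip it or lift it off the bench. Leave all the other things on the bench where they are, and take the hand away when the carton lies still.

Things in the scene. Friction and masses are not known exactly. Their poses are not given: they have to be found in the camera images.
- carton: Tall closed brown carton standing on end, 0.2 to 0.4 kg, 56 deep (x) by 84 wide (y) by 100 mm tall (z). Origin: centre of its underside. x points out of its blank back, to the frame; the white label is on its -x side. Starts 20 to 75 mm short of the frame, nearly square to it. Pushed up to 30 mm above the bench it slides upright; pushed 70 mm or more up it tips, falling once leaned 30 degrees.
- frame: Rectangle of 19 mm wide cream masking tape flat on the bench, fixed, no height: 170 mm along its x, 154 mm along its y over the outer edges; 132 by 116 mm inside. Some tape ends run up to 10 mm past the corners and do not count. Origin: its centre on the bench, z up; x points away from the carton's starting place, the way the carton is to fall.
- corner_a (a point): Corner of the carton's labelled face: top, on the carton's +y side, 100 mm up while it stands.
- corner_b (a point): Corner of the carton's labelled face: top, -y side.
- corner_c (a point): Corner of the carton's labelled face: bottom, +y side, at bench height while it stands.
- corner_d (a point): Corner of the carton's labelled face: bottom, -y side.
- flat_carton: Bystander: a low flat brown carton without a label, 90 by 70 by 45 mm tall, loose. Origin at the centre of its underside. It stands to the left (+y side) of the frame or of the way to it.
- tape_roll: Bystander: roll of buff packing tape lying flat, 100 mm outside diameter, 48 mm high, loose. Origin at the centre of its underside. To the left, like the flat carton.
- glue_stick: Bystander: white glue stick standing upright, 29 mm diameter, 97 mm tall, loose and easily knocked over. Origin at the centre of its underside. To the right (-y side) of the frame or of the way to it.
- bottle: Bystander: small closed grey bottle standing upright, 48 mm diameter, 115 mm tall, loose. Origin at the centre of its underside. To the right, like the glue stick.
- gear: Bystander: white printed gear lying flat, 57 mm diameter, 20 mm high with its hub, loose. Origin at the centre of its underside. To the right, like the glue stick.
- screwdriver: Bystander: black-handled screwdriver, 180 mm long, lying on the bench to the right of the frame (-y), outside the small things, loose.
- wrench: Bystander: steel wrench, 170 mm long, lying on the bench well to the left of the frame, loose.
There are look-alikes about, which are no part of the job. Leave any red look-alike of the carton alone.

How it is judged:
By the outcome, as a careful person would: the job done as asked, in the order asked, and still so for the second after the job is handed in, with the robot touching nothing.
It also fails if it takes over 42 s, if anything falls off the work surface, if the arm or the gripper's body presses on something with over 40 N, if the wrist force passes 120 N, or if a joint passes its speed limit or range.

ROBOT

A 6-joint arm with a two-finger parallel gripper is mounted at the origin on the work surface. World frame = base frame: x ahead of the robot, y to its left, z up, the work surface at z = 0. Lengths are in mm, angles in rad, forces in N, time in s.
With the tool pointing down it reaches from about 300 to 875 mm from the base axis. Payload 4.2 kg.
Tool frame: the origin (TCP) lies midway between the tips of the shut fingers; the grasp point (between the pads) lies 19 mm behind it; z points along the fingers, y is the direction in which the jaws open and shut (so a half turn about z gives the same grasp; the last joint's range is limited). The gripper opens to 85 mm and grips with 20 to 120 N. Pads are 22 mm wide; open, the fingers measure 114 mm over their backs; the gripper's body (76 mm by 85 mm) begins 54 mm behind the grasp point. The pads swing forward as they close: fully open they stand 13 mm farther back than shut.
Start: joints at [1.113, 0.32, 1.565, -0, 1.257, -0.02], TCP at [243.775, 520.786, 202.838] pointing down, gripper open.
Joint ranges: [-3.11, 3.11], [-0.84, 2.01], [0.21, 2.61], [-1.34, 4.49], [0.05, 2.63], [-2.56, 2.56]. Speed limits (rad/s): [2.57, 2.57, 3.14, 3.14, 3.14, 3.14].

INTERFACE

Orientations are given as a unit quaternion [w, x, y, z].
In Python, from cell import robot, fingers, eyes, order gives the robot as it stands. The module is installed in compiled form; this text tells all that it offers. Calls block until the motion is done:
- robot.reach(position, orientation): joint-space move of the TCP to a pose.
- robot.move_l(position, feed=150, frame=None, threshold=None): straight line of the TCP; frame=None keeps the orientation; feed is the mean speed in mm/s. With threshold (N) it stops when the force on the tool has changed by that much, and returns True; else False.
- robot.set_joints(angles): joint-space move.
- fingers.command_gripper(opening, grip_force=None): finger opening in mm; grip_force is the grip in N (None keeps the last); returns when the fingers have stopped.
- robot.pause(seconds).
- robot.inverse_kinematics(position, orientation): joint angles nearest the present ones, or None.
- robot.get_state(): the state.
- eyes.grab_frame(name): name is "side" or "top"; returns a dict with "frame" (400x640x3 uint8, red, green, blue), "fx", "fy", "cx", "cy" (pixels), "eye" and "attitude" of the camera in the world. Camera axes: x right, y up, looking along -z (the intrinsics and any distortion apply to the point x, -y, -z); pixel columns grow to the right and rows downward; lengths in mm; the calibration is good to about 2 mm. A picture is of the moment at which its call begins. There is no depth.
A pose or a line that the arm cannot do raises robot.PlanningError and nothing moves.
- order.job_done(): hands the job in, once; it reports no verdict.
The state is a dict: "time": time; "joint_positions": joint angles; "dq": joint speeds; "effort": joint torques, N m; "tcp_pos": TCP position; "eef_rot": TCP orientation; "ft_force": force on the tool from outside, world axes, zero at the start; "ft_torque": the same for the moment, N m; "width": finger opening in mm.
Only numpy, scipy, OpenCV 4.12 (cv2) and the standard library are available. Lean on these libraries where they do the work, as an engineer would, in place of code of your own. Each camera call takes 0.05 s, during which the arm holds its last target.

## Working session

There is one attempt and no reset: what is moved stays moved. The work goes in short steps, each a Python script; the robot and the scene stay as the last script left them, time stands still between calls to the robot, and variables do not carry over. Pictures are saved under pics/ and viewed, and the job is handed in when it is done.

```bash
mkdir -p pics; ls; python3 - <<'E'
from cell import robot, fingers, eyes, order
import cv2
for n in("top","side"):
    f=eyes.grab_frame(n); print({k:v for k,v in f.items() if k!='frame'})
    cv2.imwrite(f"pics/{n}0.png",f['frame'][:,:,::-1])
print(robot.get_state())
E
```

```text
pics
{'fx': 420.110600550302, 'fy': 420.110600550302, 'cx': 320.0929764183905, 'cy': 203.30103216047286, 'eye': array([ 471.13169059,   69.03330689, 1323.00299158]), 'attitude': array([-0.69842497, -0.02436621,  0.02615877,  0.71478987])}
{'fx': 393.9037307499038, 'fy': 393.9037307499038, 'cx': 315.5874796986776, 'cy': 196.71507818421307, 'eye': array([ 327.37927497, -564.95530172,  674.87160836]), 'attitude': array([ 0.89546393,  0.40773176, -0.07108695, -0.16384689])}
{'time': 0.1, 'joint_positions': array([ 1.11302119e+00,  3.20274042e-01,  1.56552866e+00,  8.02456164e-06,
        1.25738324e+00, -2.00222412e-02]), 'dq': array([-0.00170206, -0.00036784, -0.00290486, -0.0001522 ,  0.00082469,
        0.00028119]), 'effort': array([-5.51164812e-04, -4.16409123e+01, -2.34705788e+01, -8.11114376e-06,
        4.82378266e-03,  9.04751346e-06]), 'tcp_pos': array([243.55546962, 520.37421185, 202.05090869]), 'eef_rot': array([-1.92219472e-04,  2.17134155e-01,  9.76141447e-01, -7.73115500e-04]), 'ft_force': array([-0.15629159,  0.28225999, -0.38853414]), 'ft_torque': array([ 0.06573878,  0.05168001, -0.0350379 ]), 'width': 85.27932995976361}
```

View pics/top0.png

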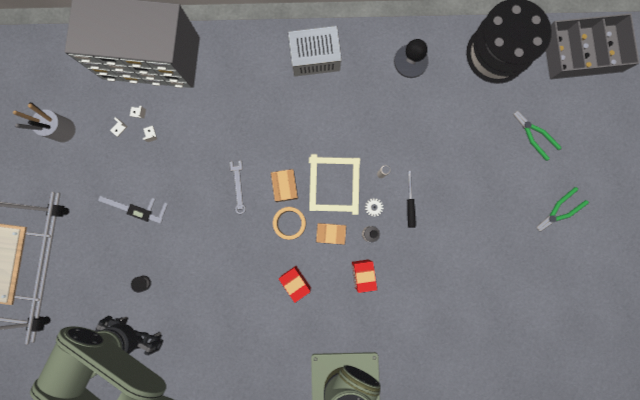

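View pics/side0.png

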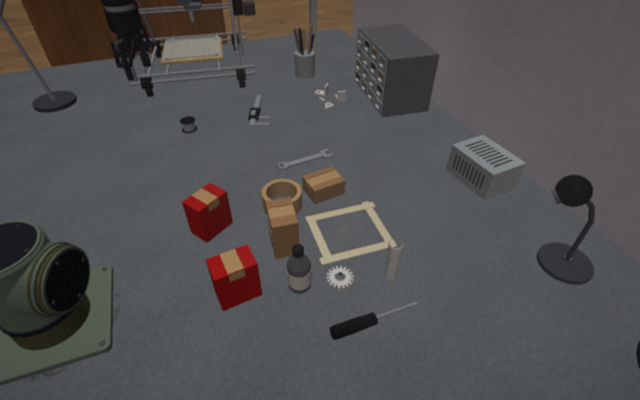

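The top view shows the carton at about (331,234) and the frame centred at about (335,185). The tape roll is at (289,223), the bottle at (372,233), the gear at (374,207) and the glue stick at (383,171). The red look-alikes are behind the carton. I'll zoom in and measure.

```bash
cat > h.py <<'E'
import numpy as np, cv2
from scipy.spatial.transform import Rotation as R
def rot(q): return R.from_quat([q[1],q[2],q[3],q[0]])
def ray(f,u,v,z):
    d=rot(f['attitude']).apply([(u-f['cx'])/f['fx'],-(v-f['cy'])/f['fy'],-1.])
    e=np.array(f['eye']); return e+d*(z-e[2])/d[2]
def proj(f,p):
    c=rot(f['attitude']).inv().apply(np.array(p,float)-f['eye']); 
    return np.array([f['cx']-f['fx']*c[...,0]/c[...,2], f['cy']+f['fy']*c[...,1]/c[...,2]]).T
def crop(f,x,y,w,h,s,name):
    im=f['frame'][y:y+h,x:x+w,::-1]; cv2.imwrite('pics/'+name,cv2.resize(im,None,fx=s,fy=s,interpolation=cv2.INTER_CUBIC))
E
python3 - <<'E'
from cell import eyes
from h import *
t=eyes.grab_frame("top");s=eyes.grab_frame("side")
crop(t,260,140,160,170*0+120,5,'t1.png'); crop(t,260,210,160,110,5,'t2.png'); crop(s,200,160,220,150,3.6,'s1.png')
E
```

```text
(no output)
```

View pics/t1.png

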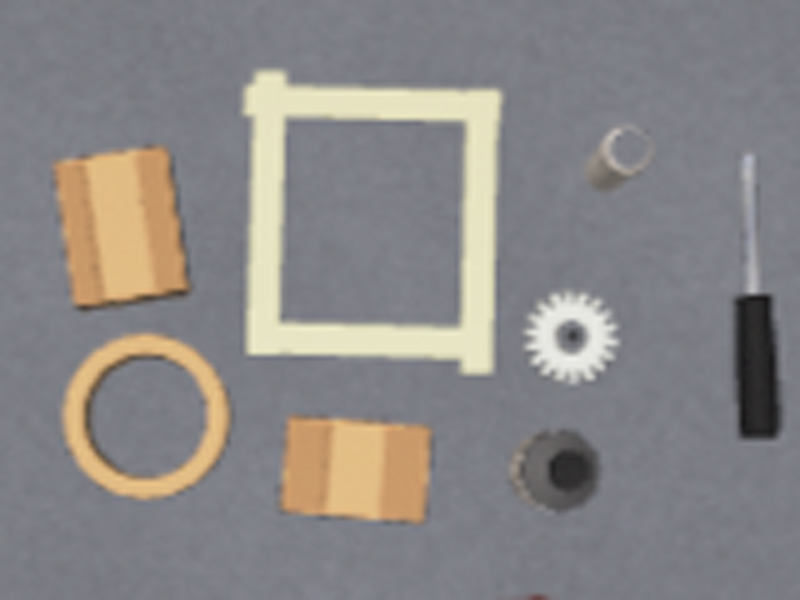

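View pics/s1.png

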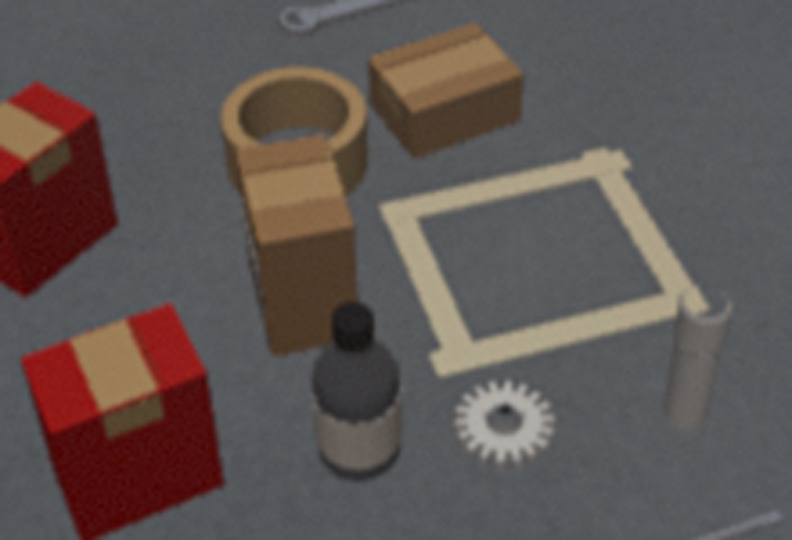

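The zoomed views show the frame's inner hole clearly. The tape ends stick out at the upper left and lower right, and the carton is nearly square to the frame. Next I'll measure with masks.

```bash
cat >> h.py <<'E'
def measure(t):
    im=np.ascontiguousarray(t['frame']); k=4
    big=cv2.resize(im,None,fx=k,fy=k,interpolation=cv2.INTER_CUBIC)
    hsv=cv2.cvtColor(big,cv2.COLOR_RGB2HSV)
    W=lambda c,z:np.array([ray(t,(u+.5)/k-.5,(v+.5)/k-.5,z)[:2] for u,v in c.reshape(-1,2)],np.float32)
    out={}
    m=cv2.inRange(hsv,(20,20,170),(40,90,255))
    cs,h=cv2.findContours(m,cv2.RETR_CCOMP,cv2.CHAIN_APPROX_NONE)
    for c,hh in zip(cs,h[0]):
        a=cv2.contourArea(c)
        if a>3000 : out.setdefault('frame',[]).append((hh[3],a,cv2.minAreaRect(W(c,0))))
    m=cv2.inRange(hsv,(5,85,90),(24,255,255))
    cs,_=cv2.findContours(m,cv2.RETR_EXTERNAL,cv2.CHAIN_APPROX_NONE)
    for c in cs:
        if cv2.contourArea(c)>3000:
            for z in (100,45): out.setdefault('brown',[]).append((z,c.reshape(-1,2).mean(0)/k,cv2.minAreaRect(W(c,z))))
    return out
E
python3 - <<'E'
from cell import eyes
from h import *
t=eyes.grab_frame("top");s=eyes.grab_frame("side")
for k,v in measure(t).items():
    for x in v: print(k,x)
# side view carton bottom corner near: crop px (272,352)/3.6+(200,160); and far right (352,325?)
for u,v in ((272,352),(355,335)): print(ray(s,200+u/3.6,160+v/3.6,0))
for u,v in ((240,152),(328,140),(352,227),(262,243)): print(ray(s,200+u/3.6,160+v/3.6,100))
for n,u,v,z in(('bot',565,470,60),('gear',571,337,10),('roll',147,416,48),('glue',628,147,97),('redL',(295-260)*5,(270-140)*5,100),('redR',(365-260)*5,(265-140)*5,100)): print(n,ray(t,260+u/5,140+v/5,z))
E
```

```text
frame (np.int32(-1), 8961.0, ((382.4446105957031, 1044.1541748046875), (197.20745849609375, 48.36190414428711), 1.7845165729522705))
frame (np.int32(-1), 3201.0, ((487.2475280761719, 1045.5867919921875), (62.263580322265625, 46.74930191040039), 80.34510040283203))
frame (np.int32(-1), 42869.5, ((626.7660522460938, 21.80870819091797), (164.2378387451172, 188.76123046875), 86.41868591308594))
frame (np.int32(194), 23878.0, ((626.5234375, 19.228195190429688), (116.0894775390625, 132.7365264892578), 87.10887145996094))
brown (100, array([294.64534884, 284.68953488]), ((326.26898193359375, 145.02001953125), (34.29831314086914, 58.800132751464844), 33.403953552246094))
brown (45, array([294.64534884, 284.68953488]), ((319.7543640136719, 148.43727111816406), (35.84077072143555, 61.444427490234375), 33.403953552246094))
brown (100, array([364.63645418, 277.14940239]), ((344.2364807128906, -58.17894744873047), (34.227333068847656, 60.693389892578125), 8.007440567016602))
brown (45, array([364.63645418, 277.14940239]), ((338.52984619140625, -63.89983367919922), (35.76658630371094, 63.422832489
[... 1061 characters left out ...]
8521003723145))
brown (45, array([284.16183879, 185.32871537]), ((621.3377075195312, 174.42230224609375), (91.8656005859375, 70.39865112304688), 7.283871650695801))
[ 4.40160506e+02 -8.49920979e-02  1.13686838e-13]
[492.27539883  -5.34103229   0.        ]
[449.1851154   74.39482515 100.        ]
[502.53499102  65.73829157 100.        ]
[492.1999604  -10.99852408 100.        ]
[440.46695124  -4.91751232 100.        ]
bot [465.56530661 -91.70514988  60.        ]
gear [ 548.30459803 -104.50303465   10.        ]
roll [504.04281255 159.18010333  48.        ]
glue [ 654.42478189 -130.19231007   97.        ]
redL [367.41649517 141.77992082 100.        ]
redR [377.00784184 -60.62865747 100.        ]
```

View pics/t2.png

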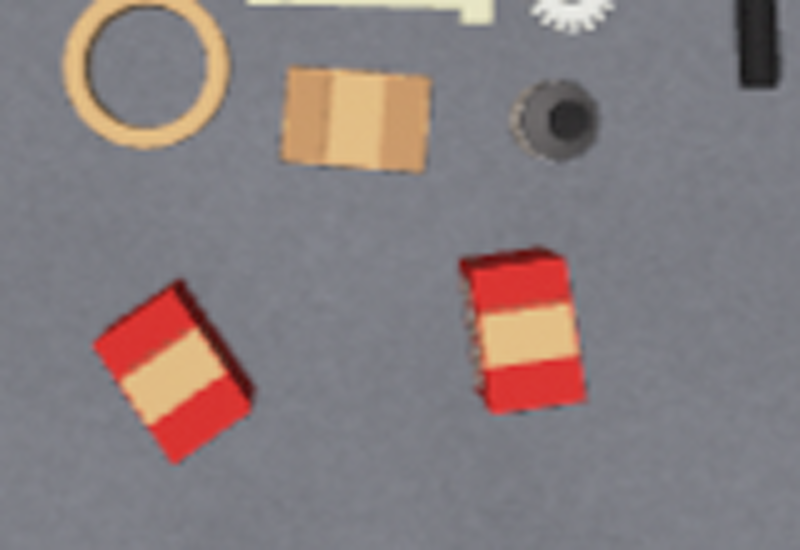

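```bash
cat >> h.py <<'E'
FC=np.array([626.5,19.2]); FY=np.radians(-2.9)
def ori(yaw,tilt=np.radians(30)):
    z=np.array([np.sin(tilt)*np.cos(yaw),np.sin(tilt)*np.sin(yaw),-np.cos(tilt)]); y=np.array([-np.sin(yaw),np.cos(yaw),0])
    q=R.from_matrix(np.column_stack([np.cross(y,z),y,z])).as_quat(); return [q[3],q[0],q[1],q[2]]
def loc(c,yaw,x,y,z): # point offset in frame at c with yaw
    return [c[0]+np.cos(yaw)*x-np.sin(yaw)*y, c[1]+np.sin(yaw)*x+np.cos(yaw)*y, z]
CC=np.array([470.5,35.0]); CY=np.radians(-6.0)
E
python3 - <<'E'
from cell import robot
from h import *
q=ori(CY)
for x,z in ((-60,260),(-60,12),(-20,12),(60,12),(50,90),(140,90),(100,180)):
    p=loc(CC,CY,x,0,z); j=robot.inverse_kinematics(p,q); print(np.round(p),None if j is None else np.round(j,2))
E
```

```text
[411.  41. 260.] [ 0.2  -0.24  2.13 -0.22  0.76 -1.15]
[411.  41.  12.] [0.2  0.23 2.59 3.83 0.23 1.15]
[451.  37.  12.] [0.16 0.27 2.51 3.88 0.19 1.07]
[530.  29.  12.] [0.1  0.34 2.34 4.2  0.12 0.69]
[520.  30.  90.] [ 0.1   0.17  2.27 -0.5   0.22 -0.9 ]
[610.  20.  90.] [ 0.06  0.29  2.09 -0.32  0.26 -1.11]
[570.  25. 180.] [ 0.08  0.11  2.04 -0.2   0.49 -1.24]
```

```bash
sed -i 's/^def ori.*/def ori(yaw,tilt=np.radians(30),flip=1):/; s/y=np.array(\[-np.sin(yaw),np.cos(yaw),0\])/y=flip*np.array([-np.sin(yaw),np.cos(yaw),0])/' h.py
python3 - <<'E'
from cell import robot
from h import *
for flip in (1,-1):
  for t in (10,15,20,25,45,55,65):
    print(flip,t)
    q=ori(CY,np.radians(t),flip)
    for x,z in ((-60,260),(-60,20),(-20,20),(60,20),(50,85),(140,85),(100,180)):
      p=loc(CC,CY,x,0,z); j=robot.inverse_kinematics(p,q); print('  ',x,z,None if j is None else np.round(j,2))
E
```

```text
1 10
   -60 260 [ 0.1  -0.07  1.9  -0.04  1.15 -1.35]
   -60 20 [ 0.1   0.23  2.3  -0.08  0.45 -1.29]
   -20 20 [ 0.08  0.28  2.22 -0.07  0.48 -1.33]
   60 20 [ 0.05  0.37  2.05 -0.05  0.55 -1.37]
   50 85 [ 0.05  0.27  1.99 -0.04  0.71 -1.38]
   140 85 [ 0.03  0.39  1.8  -0.03  0.78 -1.42]
   100 180 [ 0.04  0.24  1.75 -0.03  0.98 -1.41]
1 15
   -60 260 [ 0.12 -0.12  1.95 -0.07  1.05 -1.32]
   -60 20 [ 0.12  0.21  2.36 -0.18  0.32 -1.18]
   -20 20 [ 0.1   0.25  2.29 -0.15  0.35 -1.23]
   60 20 [ 0.06  0.35  2.12 -0.11  0.42 -1.32]
   50 85 [ 0.06  0.23  2.06 -0.08  0.59 -1.34]
   140 85 [ 0.04  0.36  1.87 -0.06  0.65 -1.39]
   100 180 [ 0.05  0.2   1.82 -0.05  0.86 -1.39]
1 20
   -60 260 [ 0.14 -0.16  2.01 -0.1   0.96 -1.28]
   -60 20 [ 0.14  0.19  2.43 -0.45  0.2  -0.9 ]
   -20 20 [ 0.11  0.24  2.35 -0.35  0.22 -1.02]
   60 20 [ 0.07  0.33  2.19 -0.22  0.28 -1.2 ]
   50 85 [ 0.08  0.21  2.13 -0.14  0.46 -1.28]
   140 85 [ 0.04  0.33  1.95 -0.1   0.52 -1.34]
   100 180 [ 0.06  0.16  1.9  -0.08  0.74 -1.36]
1 25
   -60 260 [ 0.17 -0.21  2.07 -0.15  0.86 -1.22]
   -60 20 None
   -20 2
[... 2113 characters left out ...]
02 -0.18  0.39  1.88]
   100 180 [ 0.07  0.13  1.97 -0.13  0.61  1.83]
-1 45
   -60 260 [ 0.32 -0.33  2.32 -0.66  0.49  2.47]
   -60 20 None
   -20 20 None
   60 20 [ 0.15  0.42  2.54  3.45  0.62 -1.65]
   50 85 [ 0.16  0.22  2.49  3.66  0.37 -1.88]
   140 85 [ 0.09  0.31  2.31  3.66  0.29 -1.93]
   100 180 None
-1 55
   -60 260 None
   -60 20 None
   -20 20 None
   60 20 None
   50 85 None
   140 85 [ 0.12  0.39  2.43  3.44  0.65 -1.68]
   100 180 [ 0.15  0.11  2.39  3.75  0.37 -2.  ]
-1 65
   -60 260 [ 0.55 -0.29  2.6   4.4   0.62 -2.45]
   -60 20 None
   -20 20 None
   60 20 None
   50 85 None
   140 85 [ 0.14  0.54  2.55  3.39  1.08 -1.59]
   100 180 [ 0.18  0.21  2.53  3.52  0.75 -1.73]
```

```bash
python3 - <<'E'
from cell import robot,fingers,eyes
from h import *
T=np.radians(20)
fingers.command_gripper(25)
robot.reach(loc(CC,CY,-62,0,240),ori(CY,T))
robot.move_l(loc(CC,CY,-62,0,20),feed=150)
s=robot.get_state(); print(s['time'],s['tcp_pos'],s['joint_positions'],s['width'],s['ft_force'])
t=eyes.grab_frame("top");v=eyes.grab_frame("side")
crop(t,260,140,160,150,4,'t3.png'); crop(v,170,100,260,200,3,'s3.png')
E
```

```text
4.35 [409.1222564   41.61684722  20.2632456 ] [ 0.14439773  0.1906861   2.43580495 -0.45110619  0.19426977 -0.89245803] 24.873453532369837 [-0.49152607 -0.28656669  0.73570279]
```

View pics/t3.png

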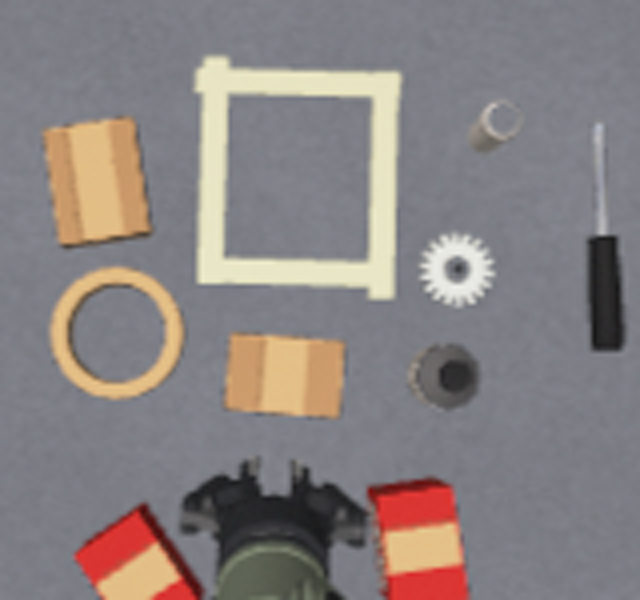

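View pics/s3.png

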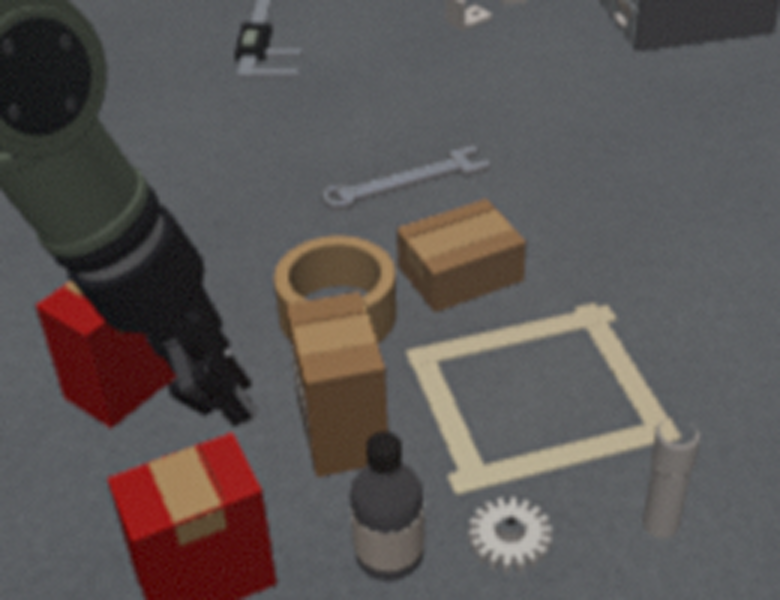

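The hand is low behind the carton, with its fingertips near top-crop (250–300,465). It clears both red boxes, but the gap on the right is narrow. I'll bring the fingers closer together and push most of the way, then look.

```bash
python3 - <<'E'
from cell import robot,fingers,eyes
from h import *
T=np.radians(20)
fingers.command_gripper(10)
hit=robot.move_l(loc(CC,CY,-46,0,20),feed=60,frame=ori(CY,T))
p=loc(FC,FY,-78-38-25,5,20); print(p)
robot.move_l(p,feed=50,frame=ori(FY,T))
s=robot.get_state(); print(s['time'],s['tcp_pos'],s['ft_force'],s['width'])
t=eyes.grab_frame("top");v=eyes.grab_frame("side")
for x in measure(t)['brown']: 
    if x[0]==100: print(x)
crop(t,260,140,160,150,4,'t4.png'); crop(v,170,100,260,200,3,'s4.png')
E
```

```text
[np.float64(485.93353533741333), np.float64(31.32720133673751), 20]
6.5417 [485.82204078  31.37615508  20.00531173] [-1.78383073 -0.83457    -0.01481116] 10.227620829172889
(100, array([294.58680556, 284.67708333]), ((326.221435546875, 144.8899688720703), (34.07569122314453, 59.009918212890625), 33.403953552246094))
(100, array([ 15.18841019, 258.14563107]), ((408.1720275878906, 948.75927734375), (232.7355499267578, 73.72992706298828), 5.803192138671875))
(100, array([332.31743869, 218.77520436]), ((513.8153686523438, 31.403141021728516), (83.093017578125, 55.94501495361328), 87.35400390625))
(100, array([289.28328804, 223.15964674]), ((503.9899597167969, 157.17250061035156), (94.3258056640625, 93.3112564086914), 43.919734954833984))
(100, array([284.19409548, 185.36369347]), ((614.8944091796875, 169.78424072265625), (87.8538589477539, 67.37860107421875), 7.123157978057861))
```

View pics/t4.png

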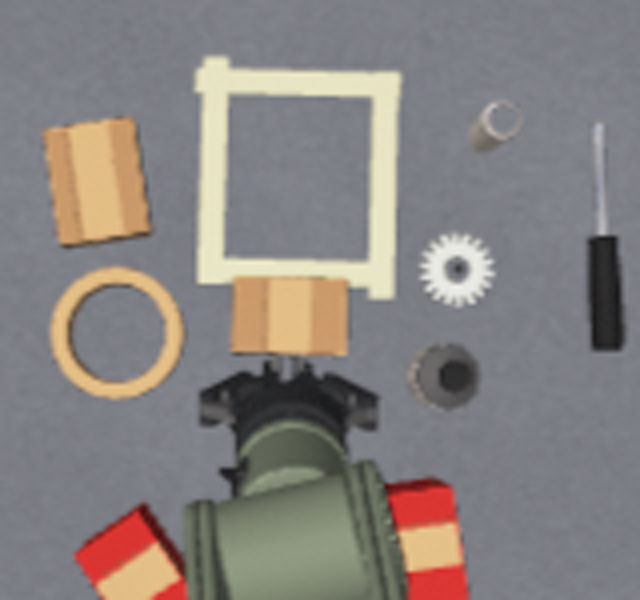

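View pics/s4.png

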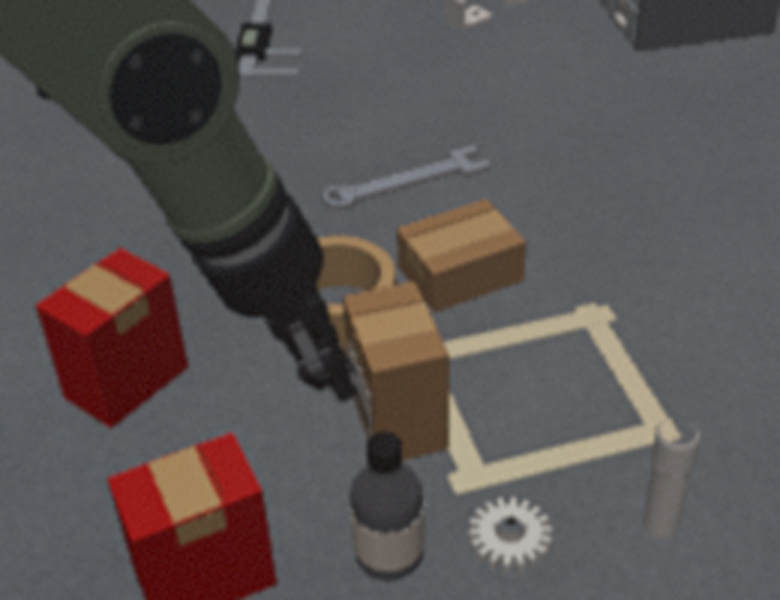

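The carton is upright and square to the frame: centre (513.8,31.4), yaw −2.65°, front edge at frame x ≈ −85. I'll push it 33 mm more, then back off, raise the hand and check.

```bash
python3 - <<'E'
from cell import robot,fingers,eyes
from h import *
T=np.radians(20); q=ori(FY,T)
robot.move_l(loc(FC,FY,-107,5,20),feed=50,frame=q)
robot.move_l(loc(FC,FY,-125,5,20),feed=80,frame=q)
robot.move_l(loc(FC,FY,-125,5,86),feed=100,frame=q)
s=robot.get_state(); print(s['time'],s['tcp_pos'],s['ft_force'],s['width'])
t=eyes.grab_frame("top");v=eyes.grab_frame("side")
for x in measure(t)['brown']: 
    if x[0]==100: print(x)
crop(t,260,140,160,150,4,'t5.png'); crop(v,170,100,260,200,3,'s5.png')
E
```

```text
8.6583 [501.50339598  30.48778593  85.53222092] [-0.49670209 -0.23729966 -0.01887873] 9.790440549660467
(100, array([294.70774648, 284.74882629]), ((326.22760009765625, 144.88058471679688), (34.07569122314453, 58.9874153137207), 33.403953552246094))
(100, array([ 15.10675513, 258.50874548]), ((404.9422302246094, 975.2466430664062), (76.90239715576172, 222.9462432861328), 81.50263214111328))
(100, array([289.25544959, 223.1260218 ]), ((503.9898681640625, 157.17266845703125), (94.32582092285156, 93.3117446899414), 43.92007064819336))
(100, array([332.56300813, 206.8102981 ]), ((548.455322265625, 29.91307830810547), (83.33064270019531, 57.2331428527832), 86.90837097167969))
(100, array([284.15869018, 185.32871537]), ((614.8248291015625, 170.01742553710938), (87.81005096435547, 67.35566711425781), 7.493007659912109))
```

View pics/t5.png

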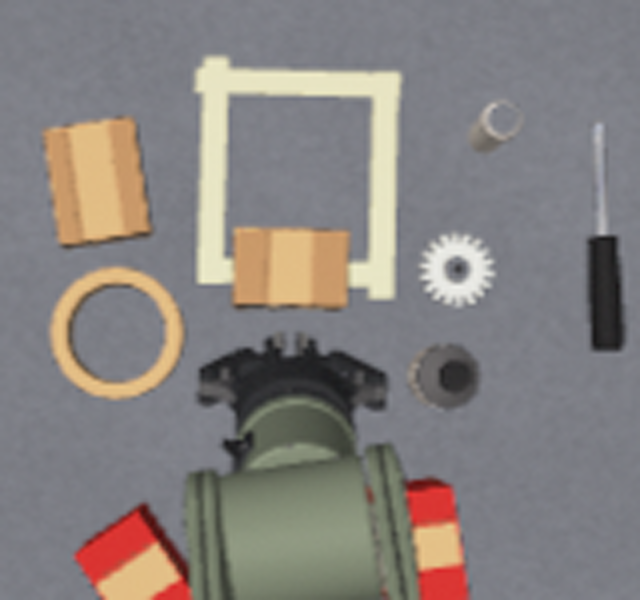

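View pics/s5.png

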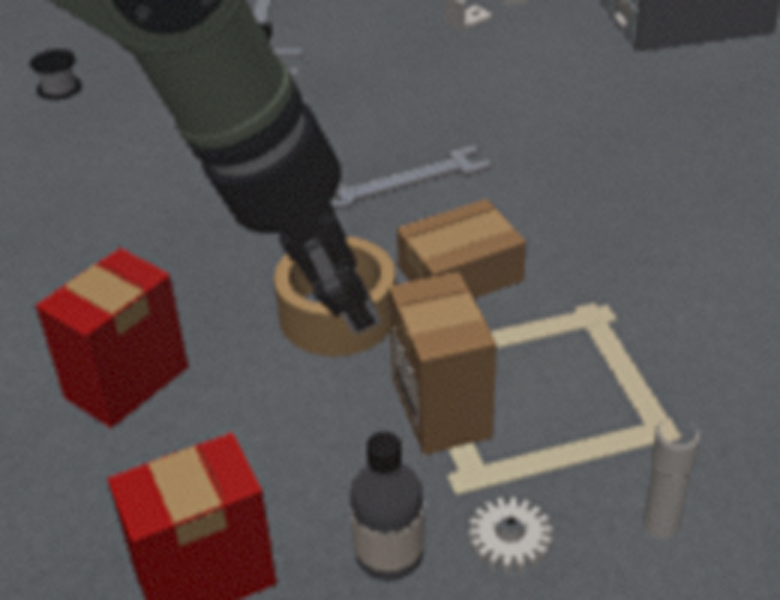

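The carton is upright, its front edge at frame x ≈ −50, 6.7 mm left of centre, yaw within 0.2°. Now I'll push high to tip it, checking partway.

```bash
python3 - <<'E'
from cell import robot,fingers,eyes
from h import *
T=np.radians(20); q=ori(FY,T)
robot.move_l(loc(FC,FY,-110,6.5,85),feed=60,frame=q)
robot.move_l(loc(FC,FY,-85,6.5,85),feed=40,frame=q)
s=robot.get_state(); print(s['time'],s['tcp_pos'],s['ft_force'])
t=eyes.grab_frame("top");v=eyes.grab_frame("side")
crop(t,260,140,160,150,4,'t6.png'); crop(v,170,100,260,200,3,'s6.png')
E
```

```text
9.9333 [541.68296915  29.9429174   84.80229434] [ 0.3255304   0.33054622 -0.97571386]
```

View pics/s6.png

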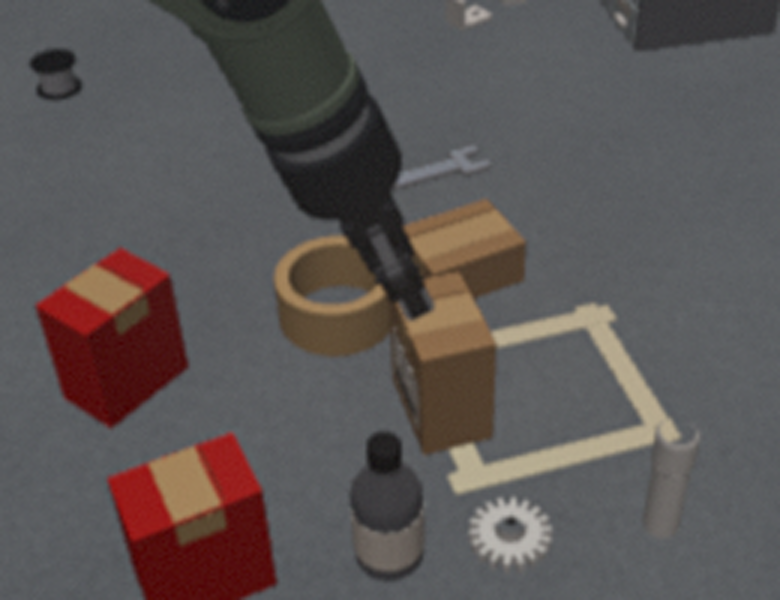

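View pics/t6.png

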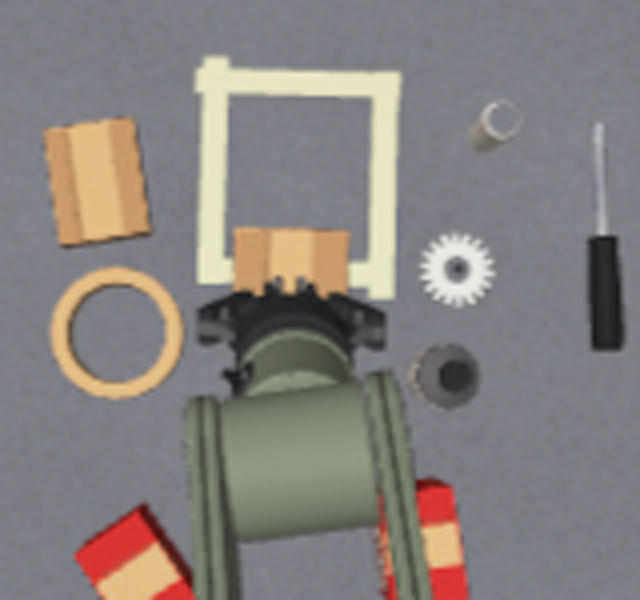

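The fingertips passed over the carton top without touching: the carton hasn't moved and the force is about 0. I'll check where the tips really are.

```bash
python3 - <<'E'
from cell import robot,fingers,eyes
from h import *
s=robot.get_state(); q=rot(s['eef_rot']); print(s['tcp_pos'],s['eef_rot'],s['width'])
t=eyes.grab_frame("top");v=eyes.grab_frame("side")
for d in (0,-10,-20,-30):
    p=s['tcp_pos']+q.apply([0,0,d]); a=proj(v,p);b=proj(t,p); print(d,p.round(1),(a-[170,100])*3,(b-[260,140])*4)
crop(v,270,160,100,75,8,'s7.png'); print((proj(v,s['tcp_pos'])-[270,160])*8)
E
```

```text
[541.62117146  29.98797768  84.91930005] [ 0.17342397  0.02489145  0.98452276 -0.00441231] 10.226864936824267
0 [541.6  30.   84.9] [430.23118667 329.66122662] [288.18743582 276.57788218]
-10 [538.2  30.2  94.3] [425.60927536 321.1818509 ] [288.45481121 280.49665085]
-20 [534.8  30.3 103.7] [420.91185998 312.56395513] [288.72639954 284.47716624]
-30 [531.4  30.5 113.1] [416.13707513 303.80411705] [289.00230118 288.52089933]
[347.28316445 399.09660433]
```

View pics/s7.png

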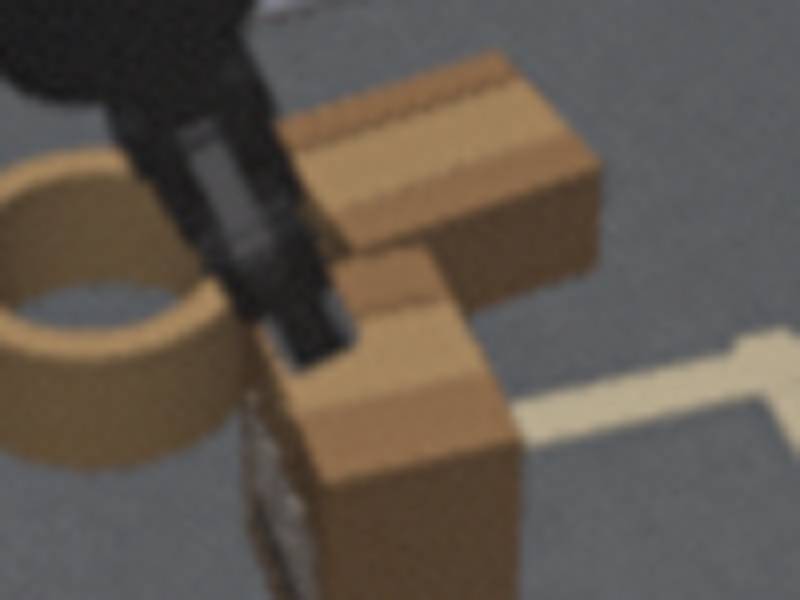

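The side crop shows the tip ending near (320,360), about 18 mm short of the nominal TCP, so the tips were at z ≈ 103. I'll lift, back off, drop to TCP z = 63 (tip contact at about 83 mm) and push again.

```bash
python3 - <<'E'
from cell import robot,fingers,eyes
from h import *
T=np.radians(20); q=ori(FY,T)
robot.move_l(loc(FC,FY,-85,6.5,100),feed=80,frame=q)
robot.move_l(loc(FC,FY,-127,6.5,100),feed=100,frame=q)
robot.move_l(loc(FC,FY,-127,6.5,63),feed=100,frame=q)
robot.move_l(loc(FC,FY,-110,6.5,63),feed=60,frame=q)
for x in (-100,-92,-84):
    robot.move_l(loc(FC,FY,x,6.5,63),feed=40,frame=q)
    s=robot.get_state(); print(x,s['time'],s['tcp_pos'],s['ft_force'])
t=eyes.grab_frame("top");v=eyes.grab_frame("side")
crop(t,260,140,160,150,4,'t8.png'); crop(v,170,100,260,200,3,'s8.png')
E
```

```text
-100 12.3833 [526.85613258  30.70295156  62.80228185] [-1.10801439 -0.67376561 -0.478072  ]
-92 12.7333 [535.21793201  30.32721414  62.97950827] [-0.42789804  0.74674077  0.32197804]
-84 13.0833 [543.29417126  29.91722012  63.0076719 ] [-1.12787107 -0.20932567  0.67432516]
```

View pics/s8.png

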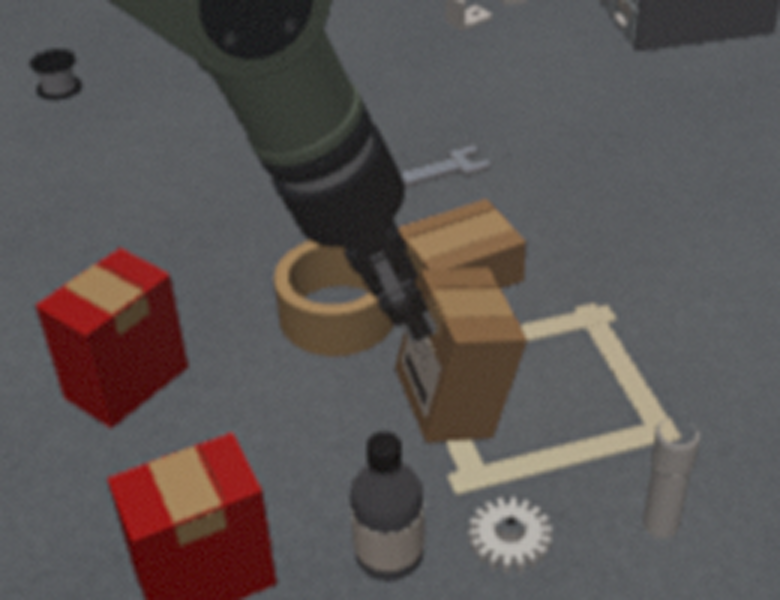

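View pics/t8.png

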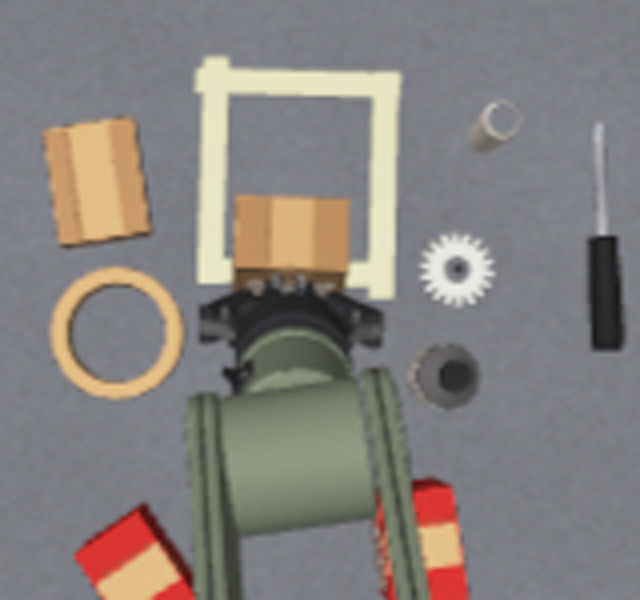

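The carton is now leaning about 15° and pivoting on its front edge, with the label tilting up. I'll continue until it falls.

```bash
python3 - <<'E'
from cell import robot,fingers,eyes
from h import *
T=np.radians(20); q=ori(FY,T)
for x in (-74,-64,-56):
    robot.move_l(loc(FC,FY,x,6.5,63+(x+84)*.3),feed=40,frame=q)
    s=robot.get_state(); print(x,s['time'],s['tcp_pos'],s['ft_force'])
robot.pause(0.3)
t=eyes.grab_frame("top");v=eyes.grab_frame("side")
crop(t,260,140,160,150,4,'t9.png'); crop(v,170,100,260,200,3,'s9.png')
E
```

```text
-74 13.5917 [553.35770813  29.41579624  66.17274797] [-0.65313711 -0.38250947  1.05428525]
-64 14.0 [563.1896808   28.90757693  69.06669279] [ 0.54450522 -0.08101341  0.56051204]
-56 14.3583 [571.26508483  28.50654138  71.52587723] [-0.49078862 -0.73668402 -1.782811  ]
```

View pics/s9.png

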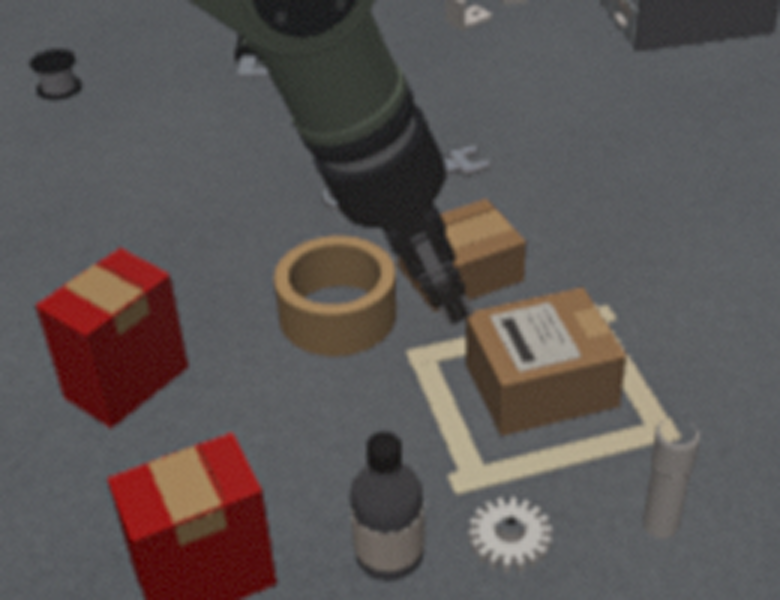

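View pics/t9.png

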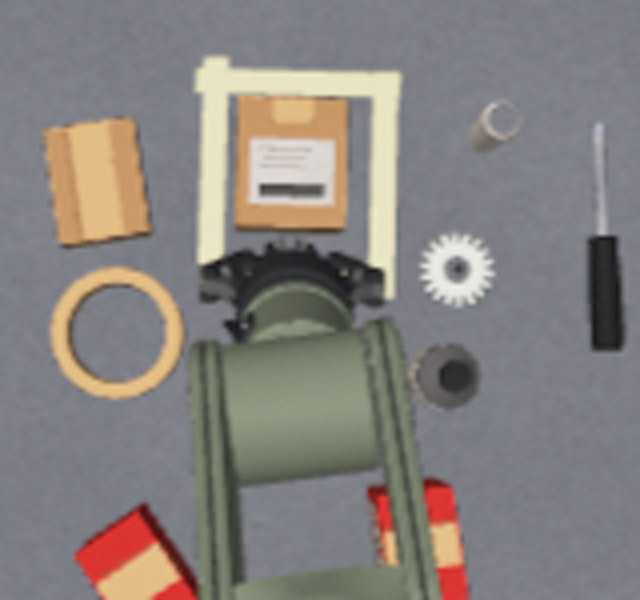

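The carton lies flat inside the frame with the label up. I'll take the hand away and check.

```bash
python3 - <<'E'
from cell import robot,fingers,eyes
from h import *
T=np.radians(20); q=ori(FY,T)
robot.move_l(loc(FC,FY,-66,6.5,76),feed=80,frame=q)
robot.move_l(loc(FC,FY,-90,6.5,250),feed=150,frame=q)
robot.set_joints([1.113,0.32,1.565,0,1.257,-0.02])
robot.pause(.5)
s=robot.get_state(); print(s['time'],s['tcp_pos'])
t=eyes.grab_frame("top");v=eyes.grab_frame("side")
im=np.ascontiguousarray(t['frame'][140:260,315:355]); 
for k,vv in measure(t).items():
    for x in vv: print(k,x)
# carton: union brown+label via filled hull, z=56
k=4;big=cv2.resize(np.ascontiguousarray(t['frame']),None,fx=k,fy=k,interpolation=cv2.INTER_CUBIC);hsv=cv2.cvtColor(big,cv2.COLOR_RGB2HSV)
m=cv2.inRange(hsv,(5,85,90),(24,255,255)); cs,_=cv2.findContours(m,cv2.RETR_EXTERNAL,cv2.CHAIN_APPROX_NONE)
for c in cs:
    u=c.reshape(-1,2).mean(0)/k
    if cv2.contourArea(c)>3000 and 315<u[0]<355 and 150<u[1]<230:
        r=cv2.minAreaRect(np.array([ray(t,(a+.5)/k-.5,(b+.5)/k-.5,56)[:2] for a,b in c.reshape(-1,2)],np.float32)); print(r)
        P=(cv2.boxPoints(r)-FC)@np.array([[np.cos(FY),-np.sin(FY)],[np.sin(FY),np.cos(FY)]]); print(P.round(1))
crop(t,260,140,160,150,4,'t10.png'); crop(v,170,100,260,200,3,'s10.png')
E
```

```text
18.9083 [243.8408093  520.65876476 202.44504029]
frame (np.int32(-1), 7243.0, ((408.352294921875, 1044.9552001953125), (132.8031463623047, 48.37416076660156), 1.7845171689987183))
frame (np.int32(-1), 3261.0, ((487.03265380859375, 1045.39697265625), (61.69734191894531, 47.296730041503906), 81.59478759765625))
frame (np.int32(-1), 42879.5, ((626.7660522460938, 21.80870819091797), (164.2378387451172, 188.76123046875), 86.41868591308594))
frame (np.int32(161), 23886.0, ((626.52001953125, 19.216693878173828), (116.09925079345703, 132.71170043945312), 87.09602355957031))
brown (100, array([294.66550926, 284.6712963 ]), ((326.2715759277344, 145.01608276367188), (34.29831314086914, 58.79070281982422), 33.403953552246094))
brown (45, array([294.66550926, 284.6712963 ]), ((319.757080078125, 148.43316650390625), (35.84077072143555, 61.434593200683594), 33.403953552246094))
brown (100, array([364.55677291, 277.1623506 ]), ((344.33526611328125, -58.15558624267578), (34.303367614746094, 60.746150970458984), 8.126571655273438))
brown (45, array([364.55677291, 277.1623506 ]), ((338.63311767578125, 
[... 714 characters left out ...]
614.900390625, 169.73731994628906), (87.85490417480469, 67.27613830566406), 7.128963947296143))
brown (45, array([284.16372796, 185.32808564]), ((621.3660278320312, 174.26611328125), (91.8058090209961, 70.30164337158203), 7.128968238830566))
brown (100, array([332.66648822, 180.69593148]), ((625.6010131835938, 27.66282081604004), (81.19827270507812, 98.2586898803711), 88.41596984863281))
brown (45, array([332.66648822, 180.69593148]), ((632.5477294921875, 25.80233383178711), (84.849853515625, 102.67754364013672), 88.41596221923828))
((631.1583251953125, 26.174428939819336), (84.1195297241211, 101.79373931884766), 88.41596984863281)
[[-45.6 -36. ]
 [ 56.1 -33.7]
 [ 54.2  50.4]
 [-47.5  48.1]]
```

View pics/t10.png

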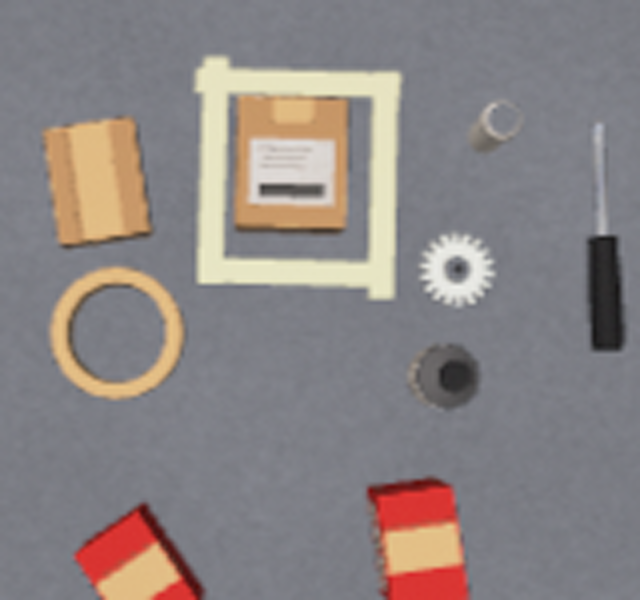

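View pics/s10.png

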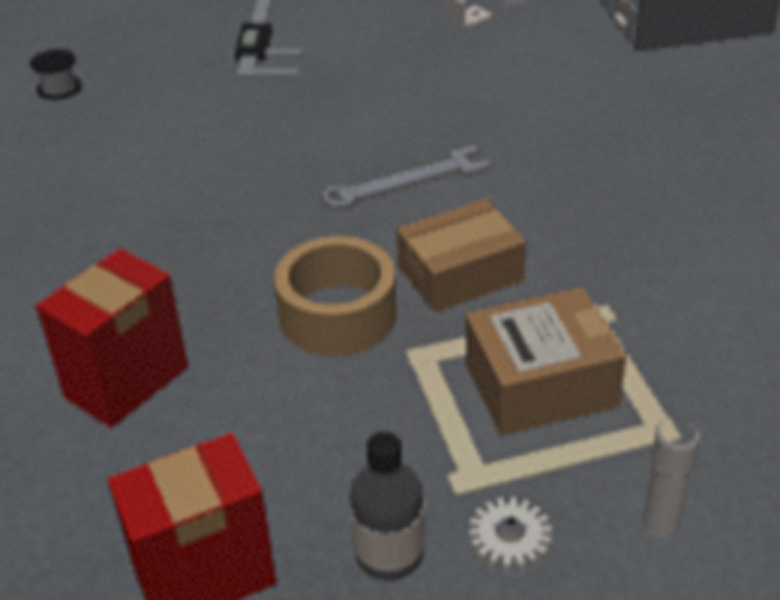

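The carton is well inside the frame (limits ±85 and ±77 mm), and nothing else has moved.

```bash
python3 -c "
from cell import order
order.job_done()"
```

```text
the job is handed in; nothing more can be done
```

The carton now lies flat in the tape frame with its white label facing up. I handed the job in just after a robot time of 18.9 s, against the 42 s limit. I only pushed it: low with the nearly closed fingertips to slide it upright into the frame, then high on the label side to tip it over.

**Final position:** the last top view puts its corners at −48 to +56 mm along the frame's x and −36 to +50 mm along its y. The tape's outer limits are ±85 and ±77 mm, so nothing sticks out. It sits about 7 mm left of centre and about 1.3° off square.

**Other things:** the red look-alikes, flat carton and tape roll re-measured within about 0.2 mm of where they started. The gear, bottle, glue stick, screwdriver and wrench look unmoved in the pictures. The hand is back at its starting pose.

**What went wrong:** my first try at tipping passed just over the top of the carton without moving it. The fingertips ended about 18 mm short of the stated tool point. I lowered the hand 22 mm and the second try worked. This also means the low push made contact higher than I planned, probably around 40 mm rather than under 30 mm. The carton still slid upright.

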